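# Fit and tension the chiller's tie-down

## Task

One of the chiller's two tie-downs is off: lift the turnbuckle that lies on the bench, lower its hook gently over the bar of the chiller's U-bolt and let it hang there. Then turn the turnbuckle's round body until the slack is gone and about a quarter of a turn more, not much further, or the rubber buffer is crushed. Let go of it, and leave the bottle, mouse and tube rack where they are.

Things in the scene. Friction and masses are not known exactly. Their poses are not given: they have to be found in the camera images.
- tb_body: the turnbuckle's round middle, a steel pipe 26 mm across, 120 mm long, dark cross hole and slots. Origin at its centre, 150 mm from the anchor pin; x along the axis to the hook (y, z turn with it). Turned clockwise seen from the anchor (right-handed about x) both ends draw in 4 mm a turn: 8 mm shorter a turn. Self-locking; runs at about 0.08 N m, plus 0.013 N m per 10 N of pull once taut.
- tb_hook: the hook end: 10 mm round steel, open downwards, cannot roll. Origin at its seat, the point on the axis where the U-bolt's bar lies when taut, 313 mm from the anchor pin; x on along the axis, z to the hook's back (up). It reaches 17 mm above the axis. The mouth takes a bar whose middle lies from 16 mm short of the seat to just at the seat; hanging, the bar lies 2 mm above the axis.
- hook_tip (a point): point of the hook's tip: 12 mm beyond the seat along the axis and 27 mm below the axis; it must be lifted over the U-bolt's bar and come down behind it. Once hooked on, a slack tie is loose in the hand: wiggled 3 mm sideways at its middle it resists with 1 to 3 N each way; pulled taut it takes 6 N or more
- ubolt: 10 mm steel U-bolt on the chiller's side bracket, 150 mm above the bench. Origin at the middle of its level bar; y along the bar (34 mm clear between the legs), x along the fitted tie, into the chiller and 21 degrees up; the bracket plate is 40 mm along x. A rubber buffer lets it give along -x: 1 mm per 12 N after the first 3 N, 8 mm at most, else it is fixed.
- anchor_pin (a point): middle of the fork's pin on the bench anchor (90 mm square steel plate), 40 mm above the bench, fixed. The turnbuckle (0.7 kg) swings and lifts freely about it and falls when let go in the air; at the start it lies about level, axis 40 to 29 mm above the bench, swung away from the chiller. The fitted tie runs straight from pin to U-bolt bar, first 1 to 5 mm slack.
- chiller: white cooling unit, 340 mm (x) by 220 mm (y) by 280 mm tall, fixed; origin under its centre. The U-bolt bar stands 100 mm off its -y side
- bottle_mid (a point): centre of an amber bottle with a white cap, 62 mm across, 150 mm tall, standing loose; leave it alone
- mouse_mid (a point): centre of a grey computer mouse, 105 x 60 x 32 mm, loose; leave it alone
- tube_rack_mid (a point): centre of a blue rack of sample tubes, 100 x 70 mm, 92 mm tall, loose; leave it alone

How it is judged:
On the way:
1. the hook hangs over the U-bolt's bar and the gripper has let go (distance between tb_hook and ubolt below 0.018 m and contact force between the fingers and anything else below 0.1 N), for 0.2 s.
At the end, for the whole second after the job is handed in: The hook is seated on the U-bolt's bar (within 18 mm of its seat, sideways included) and the tie, left alone and at rest, pulls on it with 9 to 33 N (about 0.1 to 0.45 turn past the end of the slack); the bottle, mouse and rack are within 30 mm of where they were (contact force between tb_hook and ubolt between 9 and 33 N and distance between tb_hook and ubolt below 0.018 m and angular speed of tb_body below 0.05 rad/s and distance of each of bottle_mid, mouse_mid, tube_rack_mid from where it was at the start of the episode below 0.03 m); the robot touches nothing.
It fails at once if the U-bolt is pulled or pressed with more than 48 N (overtightened) (contact force between tb_hook and ubolt above 48 N).
It fails at once if a bystander is knocked away by more than 30 mm (distance of any of bottle_mid, mouse_mid, tube_rack_mid from where it was at the start of the episode above 0.03 m).
It also fails if it takes over 70 s, if anything falls off the work surface, if the arm or the gripper's body presses on something with over 40 N, if the wrist force passes 120 N, or if a joint passes its speed limit or range.

## Robot

A 6-joint arm with a two-finger parallel gripper is mounted at the origin on the work surface. World frame = base frame: x ahead of the robot, y to its left, z up, the work surface at z = 0. Lengths are in m, angles in rad, forces in N, time in s.
With the tool pointing down it reaches from about 0.25 to 0.775 m from the base axis. Payload 4 kg.
Tool frame: the origin (TCP) lies on the centre line of the jaws, within the pads' length; the fingertips stand 11 mm ahead of it and the grasp point (between the pads) lies 8 mm behind it; z points along the fingers, y is the line along which they close (so a half turn about z gives the same grasp; the last joint's range is limited). The gripper opens to 94 mm and grips with 3 to 60 N. Pads are 16 mm wide; open, the fingers measure 119 mm over their backs; the gripper's body (75 mm by 177 mm) begins 78 mm behind the grasp point.
Start: joints at [-1.419, 0.087, 1.371, -0, 1.684, -0.103], TCP at [0.139, -0.532, 0.217] pointing down, gripper open.
Joint ranges: [-3.1, 3.1], [-0.76, 2.03], [0.27, 2.55], [-1.08, 4.22], [0.17, 2.65], [-2.57, 2.57]. Speed limits (rad/s): [2.79, 2.79, 3.14, 3.14, 3.14, 3.14].

## Interface

Orientations are given as a 3x3 rotation matrix whose columns are the frame's x, y, z axes.
In Python, from station import * gives the robot as it stands.
- The arm moves only by the tool servo_tool, never from a script. Its argument "rows" is a list of rows, each a list of 7 numbers: the shift along the tool's x, y, z in cm, then the turn, a rotation vector about the tool's x, y, z in degrees, then the gripper's target within -1 to 1 (shut at 1, half-way at 0, fully open at -1). A call has 1 to 10 rows; each row shifts and turns the commanded pose from where the row before left it, along the tool's axes as they then stand; what a row does not reach is not made up. A row lasts 1/12 s, in which the tool goes at most 41.7 mm and 7.16 degrees, less where a joint would pass 70% of its speed; a pose out of reach is approached as far as the arm can. A call with a gripper value outside its range is refused whole. The fingers move at their own pace and stop on an object; the grip force is fixed at half the most. Time passes only in rows, so rows that do not move let the fingers close. It gives the time, the measured TCP pose, the force, the opening and the grip force at its end, in the units of the state.
- get_state(): the state, without advancing time (a new reading comes with each control period).
- grab_frame(name): name is "scene" or "top" or "wrist"; returns (picture, depth): 420x560x3 uint8, red, green, blue; 420x560 float32, m along the optical axis (not along the pixel's ray), 0 where there is no reading.
- camera_model(name): a dict with "fx", "fy", "cx", "cy" (pixels), "extrinsics" (4x4, takes a point from world to camera coordinates); the wrist camera has in their place "mount" (4x4, takes a point from camera to tool coordinates, whose origin is the TCP and whose axes are the flange's). Camera axes: x right, y up, looking along -z (the intrinsics and any distortion apply to the point x, -y, -z); pixel columns grow to the right and rows downward; lengths in m; the calibration is good to about 2 mm. A picture is of the moment at which its call begins: read the wrist's pose just before it. camera_model takes no time and is no camera call.
- close_job(): hands the job in; it is judged then, once.
The state is a dict: "time": time; "qpos": joint angles; "joint_velocities": joint speeds; "tau": joint torques, N m; "eef_pos": TCP position; "tool_rot": TCP orientation; "wrist_force": force on the tool from outside, world axes, zero at the start; "ft_torque": the same for the moment, N m; "gripper_width": finger opening in m; "gripper_force": force on a finger pad.
Only numpy, scipy, OpenCV 4.12 (cv2) and the standard library are available. Lean on these libraries where they do the work, as an engineer would, in place of code of your own. Each camera call takes 0.05 s, during which the arm holds its last target. There are 200 camera calls.

## Working session

There is one attempt and no reset: what is moved stays moved. The work goes in short steps, Python scripts to look and compute and a tool call to move; the robot and the scene stay as the last step left them, time stands still between calls to the robot, and variables do not carry over. Pictures are saved under pics/ and viewed, at most 10 in all, crops included, and the job is handed in when it is done.

Besides the shell and the picture viewer there is one more tool, called as name([rows], argument=value, ...), one row to a line, values as JSON. servo_tool: Moves the arm, as the interface text tells. Its arguments: {"type":"object","properties":{"rows":{"type":"array"}},"required":["rows"]}

```bash
mkdir -p pics; ls; cat > h.py <<'E'
from station import *
import numpy as np, cv2
def save(n,im): cv2.imwrite('pics/'+n,cv2.cvtColor(np.ascontiguousarray(im),cv2.COLOR_RGB2BGR))
def c2w(name,st=None):
    m=camera_model(name)
    if 'extrinsics' in m: return m,np.linalg.inv(np.array(m['extrinsics']))
    T=np.eye(4);T[:3,:3]=np.array(st['tool_rot']).reshape(3,3);T[:3,3]=st['eef_pos']
    return m,T@np.array(m['mount'])
def ray(m,T,u,v):
    d=np.array([(u-m['cx'])/m['fx'],-(v-m['cy'])/m['fy'],-1.]);return T[:3,3],T[:3,:3]@d
def onz(m,T,u,v,z):
    o,d=ray(m,T,u,v);return o+d*(z-o[2])/d[2]
def cloud(m,T,dep):
    v,u=np.mgrid[:dep.shape[0],:dep.shape[1]]
    d=np.stack([(u-m['cx'])/m['fx'],-(v-m['cy'])/m['fy'],-np.ones(u.shape)],-1)*dep[...,None]
    P=d@T[:3,:3].T+T[:3,3]; P[dep==0]=np.nan; return P
E
python3 - <<'E'
from h import *
s=get_state();print(s)
for n in('scene','top','wrist'):
    im,d=grab_frame(n);m,T=c2w(n,s);save(n+'0.png',im);np.savez('pics/'+n+'0.npz',im=im,d=d,T=T)
    print(n,m,(d>0).mean())
a=[cv2.imread('pics/%s0.png'%n) for n in('scene','top')]
E
```

```text
pics
{'time': 0.0, 'qpos': array([-1.41910567e+00,  8.79544873e-02,  1.37223371e+00, -8.97033436e-06,
        1.68357981e+00, -1.03094038e-01]), 'joint_velocities': array([-0.00046412, -0.00020644, -0.00011971, -0.00025984,  0.00087654,
        0.00062392]), 'tau': array([-3.54258655e-04, -3.40167403e+01, -3.02434731e+01,  7.16720824e-02,
        3.29243147e-02, -1.65894153e-04]), 'eef_pos': array([ 0.13853801, -0.53173466,  0.21531485]), 'tool_rot': array([[ 9.67717871e-01,  2.52035727e-01, -3.37527153e-04],
       [ 2.52035861e-01, -9.67715509e-01,  2.14902304e-03],
       [ 2.15000323e-04, -2.16471695e-03, -9.99997634e-01]]), 'wrist_force': array([0.52306975, 0.19569098, 0.8813585 ]), 'ft_torque': array([ 0.02148256,  0.03264049, -0.04556479]), 'gripper_force': 0.0, 'gripper_width': 0.0938091457613577}
scene {'fx': 426.96914872778154, 'fy': 426.96914872778154, 'cx': 285.552577702563, 'cy': 215.8427648042526, 'extrinsics': array([[ 0.30288959,  0.95295468, -0.01163061, -0.13361526],
       [-0.78630645,  0.25678014,  0.56194851,  0.43115122],
       [ 0.53849798, -0.16106313,  0.82
[... 270 characters left out ...]
6, -0.02404059],
       [ 0.99626102, -0.01325999,  0.08537066, -0.6120146 ],
       [-0.08558403, -0.01645574,  0.99619505, -0.84073218],
       [ 0.        ,  0.        ,  0.        ,  1.        ]])} 0.9961607142857143
wrist {'fx': 335.10140679675516, 'fy': 335.10140679675516, 'cx': 276.34714827014426, 'cy': 212.9460842440925, 'mount': array([[-9.15410471e-04,  9.62782986e-01,  2.70274090e-01,
         8.01031176e-02],
       [ 9.99999227e-01,  1.10880822e-03, -5.62880166e-04,
        -2.67933744e-04],
       [-8.41613579e-04,  2.70273366e-01, -9.62783257e-01,
        -1.69447106e-01],
       [ 0.00000000e+00,  0.00000000e+00,  0.00000000e+00,
         1.00000000e+00]])} 0.9961904761904762
```

View pics/scene0.png

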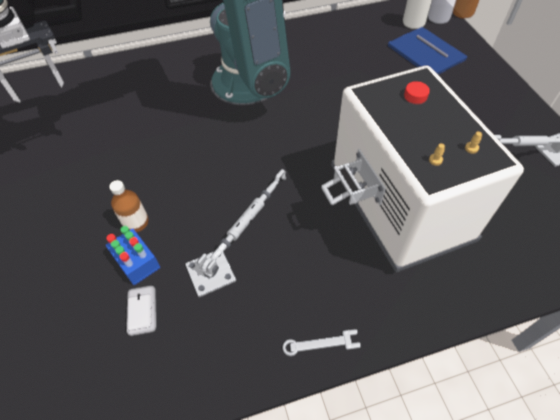

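View pics/top0.png

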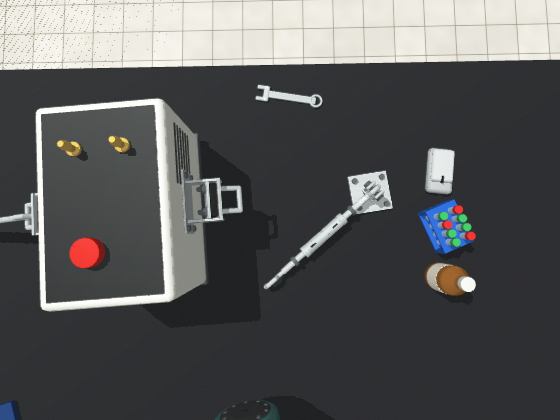

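The scene view shows the anchor at about (210,268), turnbuckle body at (245,215), hook at (282,175) and U-bolt at (330,192). In the top view the anchor is at (370,190), the hook tip at (267,288) and the U-bolt bar at (240,200). Next I measure them from the depth.

```bash
python3 - <<'E'
from h import *
z=np.load('pics/top0.npz');m,_=c2w('top');P=cloud(m,z['T'],z['d']);im=z['im']
np.set_printoptions(precision=3,suppress=True,linewidth=150)
# region ubolt
def reg(u0,u1,v0,v1,zl,zh):
    Q=P[v0:v1,u0:u1].reshape(-1,3);return Q[(Q[:,2]>zl)&(Q[:,2]<zh)]
plate=reg(340,400,165,220,0.003,0.02);print('plate',len(plate),plate.mean(0),cv2.minAreaRect((plate[:,:2]*1000).astype(np.float32)))
tb=reg(255,350,200,300,0.012,0.08);c=tb.mean(0);w=np.linalg.svd(tb[:,:2]-c[:2],full_matrices=False)[2][0];t=(tb[:,:2]-c[:2])@w
print('tb',len(tb),c,w,t.min(),t.max())
for k in np.linspace(t.min(),t.max(),16)[:-1]:
    q=tb[(t>=k)&(t<k+.018)]; print(q.mean(0),q[:,2].max())
print('ubolt'); 
for v in range(180,222,4): print(v,[(u,P[v,u].round(3).tolist()) for u in range(212,246,3) if P[v,u,2]>.05])
ch=reg(30,170,95,310,.26,.3);print('chiller',cv2.minAreaRect((ch[:,:2]*1000).astype(np.float32)))
big=cv2.resize(np.hstack([im[160:310,170:400]]),None,fx=3.4,fy=3.4,interpolation=cv2.INTER_CUBIC);save('z1.png',big)
z=np.load('pics/scene0.npz');save('z2.png',cv2.resize(z['im'][130:300,170:400],None,fx=3.4,fy=3.4,interpolation=cv2.INTER_CUBIC))
E
```

```text
plate 1098 [ 0.636 -0.245  0.008] ((636.06787109375, -246.65309143066406), (133.9432373046875, 127.45309448242188), 89.72305297851562)
tb 999 [ 0.517 -0.108  0.042] [-0.66   0.752] -0.1177826395994856 0.14749909462561797
[ 0.59  -0.187  0.042] 0.047139351176596844
[ 0.576 -0.176  0.045] 0.05385580113571975
[ 0.565 -0.164  0.046] 0.05154148206165787
[ 0.553 -0.15   0.045] 0.051140099419133334
[ 0.542 -0.137  0.045] 0.050786418285990176
[ 0.531 -0.124  0.044] 0.04763282618157183
[ 0.519 -0.11   0.043] 0.049160096191107394
[ 0.507 -0.097  0.042] 0.048923947304253645
[ 0.496 -0.085  0.04 ] 0.04788202463990887
[ 0.483 -0.07   0.039] 0.045436377004895445
[ 0.472 -0.057  0.037] 0.042756086573550234
[ 0.461 -0.044  0.035] 0.04058190045071153
[ 0.449 -0.031  0.036] 0.04436628734240067
[ 0.437 -0.017  0.045] 0.049284549595019156
[ 0.427 -0.005  0.04 ] 0.04642656625519315
ubolt
180 [(212, [0.642, 0.09, 0.183]), (215, [0.643, 0.085, 0.181]), (218, [0.642, 0.078, 0.186])]
184 [(212, [0.635, 0.091, 0.182]), (215, [0.635, 0.085, 0.18]), (218, [0.634, 0.078, 0.187])]
188 [(212, [0.627, 0.09, 0.186])
[... 1139 characters left out ...]
37, 0.155])]
212 [(212, [0.582, 0.09, 0.183]), (215, [0.582, 0.085, 0.182]), (218, [0.582, 0.079, 0.18]), (221, [0.581, 0.073, 0.186]), (224, [0.583, 0.071, 0.164]), (227, [0.583, 0.065, 0.164]), (230, [0.583, 0.06, 0.16]), (233, [0.583, 0.054, 0.157]), (236, [0.583, 0.048, 0.159]), (239, [0.583, 0.043, 0.151])]
216 [(212, [0.574, 0.09, 0.184]), (215, [0.574, 0.085, 0.179]), (218, [0.575, 0.08, 0.175]), (221, [0.574, 0.073, 0.185])]
220 [(212, [0.567, 0.09, 0.185]), (215, [0.567, 0.085, 0.182]), (218, [0.567, 0.079, 0.182]), (221, [0.567, 0.075, 0.175]), (224, [0.568, 0.073, 0.148])]
chiller ((594.7025146484375, 250.89144897460938), (339.5690002441406, 218.1282196044922), 3.8431737422943115)
```

View pics/z2.png

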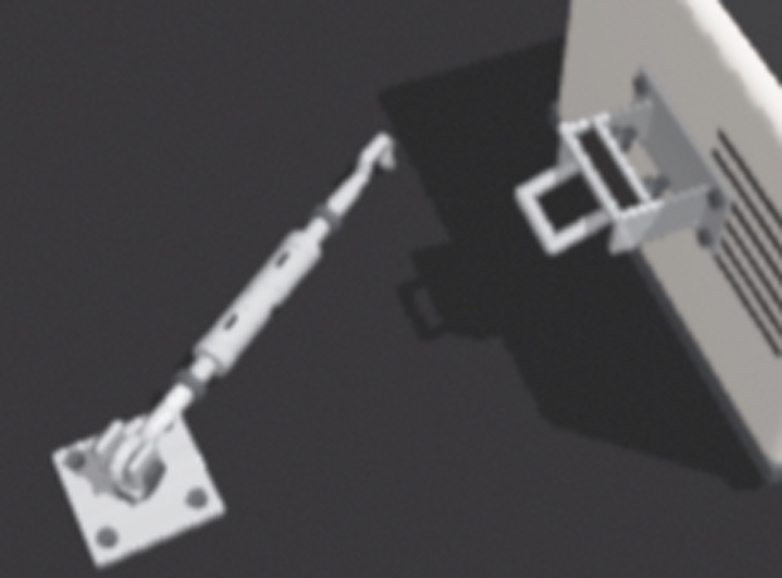

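The zoomed scene view shows the tie's body (about (255,300)), hook at (385,150) and U-bolt bar at (535,220). By my estimate the pin is at (0.637,-0.246,0.04), the bar at (0.606,0.040,0.150) and the body centre at (0.538,-0.133,0.035). I'll move above the body.

servo_tool([
  [2.7,-1.58,0.4,0,0,0,-1],
  [2.7,-1.58,0.4,0,0,0,-1],
  [2.7,-1.58,0.4,0,0,0,-1],
  [2.7,-1.58,0.4,0,0,0,-1],
  [2.7,-1.58,0.4,0,0,0,-1],
  [2.7,-1.58,0.4,0,0,0,-1],
  [2.7,-1.58,0.4,0,0,0,-1],
  [2.7,-1.58,0.4,0,0,0,-1],
  [2.7,-1.58,0.4,0,0,0,-1],
])

```text
time: 0.9
eef_pos: [0.3386, -0.332, 0.18]
tool_rot: [[0.968, 0.252, -0.0], [0.252, -0.968, 0.0], [-0.0, -0.0, -1.0]]
wrist_force: [0.7, -1.2, -0.6]
gripper_width: 0.094
gripper_force: 0.0
```

servo_tool([
  [2.7,-1.58,0.4,0,0,0,-1],
  [2.7,-1.58,0.4,0,0,0,-1],
  [2.7,-1.58,0.4,0,0,0,-1],
  [2.7,-1.58,0.4,0,0,0,-1],
  [2.7,-1.58,0.4,0,0,0,-1],
  [2.7,-1.58,0.4,0,0,0,-1],
  [2.7,-1.58,0.4,0,0,0,-1],
  [2.7,-1.58,0.4,0,0,0,-1],
  [2.7,-1.58,0.4,0,0,0,-1],
])

```text
time: 1.65
eef_pos: [0.5379, -0.1331, 0.1439]
tool_rot: [[0.968, 0.252, -0.001], [0.252, -0.968, 0.0], [-0.001, -0.0, -1.0]]
wrist_force: [-0.2, -0.1, 1.3]
gripper_width: 0.094
gripper_force: 0.0
```

servo_tool([
  [0,0,0,0,0,-6.9,-1],
  [0,0,0,0,0,-6.9,-1],
  [0,0,0,0,0,-6.9,-1],
  [0,0,0,0,0,-6.9,-1],
  [0,0,0,0,0,-6.9,-1],
  [0,0,0,0,0,-6.9,-1],
  [0,0,0,0,0,-6.9,-1],
  [0,0,0,0,0,-6.9,-1],
  [0,0,0,0,0,-6.9,-1],
])

```text
time: 2.4
eef_pos: [0.537, -0.1344, 0.1439]
tool_rot: [[0.224, 0.975, -0.001], [0.975, -0.224, 0.0], [0.0, -0.001, -1.0]]
wrist_force: [0.2, -0.2, 0.4]
gripper_width: 0.0939
gripper_force: 0.0
```

servo_tool([
  [0,0,0,0,0,-6.9,-1],
  [0,0,0,0,0,-6.9,-1],
  [0,0,0,0,0,-6.9,-1],
  [0,0,0,0,0,-6.9,-1],
  [0,0,0,0,0,-6.9,-1],
  [0,0,0,0,0,-6.9,-1],
  [0,0,0,0,0,-6.9,-1],
  [0,0,0,0,0,-6.9,-1],
  [0,0,0,0,0,0,-1],
])

```text
time: 3.15
eef_pos: [0.537, -0.1345, 0.144]
tool_rot: [[-0.669, 0.743, -0.001], [0.743, 0.669, 0.0], [0.001, -0.001, -1.0]]
wrist_force: [0.3, 0.8, -0.1]
gripper_width: 0.0941
gripper_force: 0.0
```

```bash
python3 - <<'E'
from h import *
np.set_printoptions(precision=4,suppress=True)
s=get_state();im,d=grab_frame('wrist');m,T=c2w('wrist',s);save('w1.png',im);np.savez('pics/w1.npz',im=im,d=d,T=T)
P=cloud(m,T,d);a=np.array([-.66,.752]);n=np.array([.752,.66]);pin=np.array([.637,-.246])
Q=P.reshape(-1,3);r=(Q[:,:2]-pin)@a;l=(Q[:,:2]-pin)@n
for k in np.arange(.06,.34,.015):
    q=(r>k)&(r<k+.015)&(abs(l)<.035)&(Q[:,2]>.02)&(Q[:,2]<.07)
    if q.sum()>5: print('%.3f n=%d lat %.4f [%.4f %.4f] ztop %.4f'%(k+.0075,q.sum(),l[q].mean(),l[q].min(),l[q].max(),np.percentile(Q[q,2],95)))
E
```

```text
0.068 n=425 lat 0.0018 [-0.0100 0.0139] ztop 0.0509
0.082 n=186 lat 0.0018 [-0.0045 0.0082] ztop 0.0457
0.098 n=466 lat 0.0020 [-0.0110 0.0151] ztop 0.0514
0.112 n=469 lat 0.0020 [-0.0100 0.0150] ztop 0.0504
0.128 n=493 lat 0.0020 [-0.0101 0.0144] ztop 0.0500
0.143 n=512 lat 0.0022 [-0.0110 0.0155] ztop 0.0492
0.158 n=542 lat 0.0021 [-0.0110 0.0154] ztop 0.0485
0.172 n=557 lat 0.0021 [-0.0105 0.0152] ztop 0.0481
0.188 n=556 lat 0.0024 [-0.0095 0.0154] ztop 0.0476
0.203 n=629 lat 0.0027 [-0.0104 0.0161] ztop 0.0475
0.217 n=338 lat 0.0021 [-0.0096 0.0091] ztop 0.0408
0.232 n=506 lat 0.0025 [-0.0090 0.0142] ztop 0.0445
0.247 n=359 lat 0.0028 [-0.0090 0.0139] ztop 0.0435
0.263 n=376 lat 0.0028 [-0.0037 0.0098] ztop 0.0390
0.278 n=290 lat 0.0030 [-0.0038 0.0094] ztop 0.0378
0.292 n=365 lat 0.0029 [-0.0018 0.0079] ztop 0.0472
0.307 n=204 lat 0.0027 [-0.0019 0.0075] ztop 0.0472
```

View pics/w1.png

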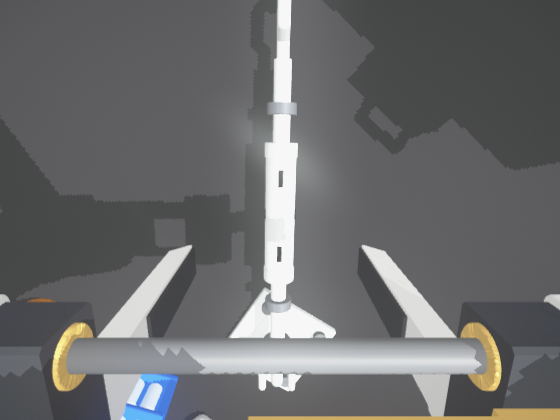

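The wrist view shows the tie running up the middle, with the body from (280,145) to (280,280) centred between the open fingers. I'll shift 3.5 mm sideways, descend and close.

servo_tool([
  [0,0.35,2.9,0,0,0,-1],
  [0,0,2.9,0,0,0,-1],
  [0,0,2.9,0,0,0,-1],
  [0,0,1.9,0,0,0,-1],
  [0,0,1.0,0,0,0,-1],
  [0,0,0,0,0,0,0],
  [0,0,0,0,0,0,1],
  [0,0,0,0,0,0,1],
  [0,0,0,0,0,0,1],
  [0,0,0,0,0,0,1],
])

```text
time: 4.03
eef_pos: [0.5411, -0.1326, 0.0303]
tool_rot: [[-0.668, 0.745, 0.003], [0.745, 0.668, -0.001], [-0.003, 0.002, -1.0]]
wrist_force: [0.5, -0.8, 0.7]
gripper_width: 0.0641
gripper_force: 0.0
```

servo_tool([
  [0,0,0,0,0,0,1],
  [0,0,0,0,0,0,1],
  [0,0,0,0,0,0,1],
])

```text
time: 4.28
eef_pos: [0.5401, -0.1323, 0.0289]
tool_rot: [[-0.668, 0.744, 0.001], [0.744, 0.668, -0.0], [-0.001, 0.0, -1.0]]
wrist_force: [0.6, -0.2, 0.2]
gripper_width: 0.0441
gripper_force: 0.0
```

servo_tool([
  [0,0,0,0,0,0,1],
  [0,0,0,0,0,0,1],
  [0,0,0,0,0,0,1],
  [0,0,0,0,0,0,1],
  [0,0,0,0,0,0,1],
  [0,0,0,0,0,0,1],
])

```text
time: 4.78
eef_pos: [0.5397, -0.1323, 0.0284]
tool_rot: [[-0.668, 0.744, -0.0], [0.744, 0.668, -0.0], [0.0, -0.0, -1.0]]
wrist_force: [-0.6, -0.6, 0.6]
gripper_width: 0.025
gripper_force: 30.0
```

servo_tool([
  [0.02,0,-0.66,0,2.5,0,1],
  [0.044,0,-1.31,0,5,0,1],
  [0.044,0,-1.31,0,5,0,1],
  [0.044,0,-1.31,0,5,0,1],
  [0.044,0,-1.31,0,5,0,1],
  [0.044,0,-1.31,0,5,0,1],
  [0.04,0,-1.18,0,4.5,0,1],
  [0,0,0,0,0,0,1],
  [0,0,0,0,0,0,1],
])

```text
time: 5.53
eef_pos: [0.5497, -0.1441, 0.1071]
tool_rot: [[-0.563, 0.744, -0.36], [0.629, 0.668, 0.398], [0.537, -0.002, -0.844]]
wrist_force: [-4.5, 4.2, -3.1]
gripper_width: 0.0252
gripper_force: 30.0
```

servo_tool([
  [-0.02,0.58,-0.013,-1.32,0,2.12,1],
  [-0.043,1.16,-0.027,-2.65,0,4.24,1],
  [-0.043,1.16,-0.027,-2.65,0,4.24,1],
  [-0.043,1.16,-0.027,-2.65,0,4.24,1],
  [-0.043,1.16,-0.027,-2.65,0,4.24,1],
  [-0.02,0.58,-0.013,-1.32,0,2.12,1],
  [0,0,0,0,0,0,1],
  [0,0,0,0,0,0,1],
  [0,0,0,0,0,0,1],
])

```text
time: 6.28
eef_pos: [0.6009, -0.1169, 0.1082]
tool_rot: [[-0.246, 0.957, -0.156], [0.812, 0.291, 0.506], [0.529, -0.002, -0.848]]
wrist_force: [0.2, 0.2, -6.6]
gripper_width: 0.0253
gripper_force: 30.0
```

```bash
python3 - <<'E'
from h import *
s=get_state();im,d=grab_frame('wrist');m,T=c2w('wrist',s);save('w2.png',im);np.savez('pics/w2.npz',im=im,d=d,T=T)
print(s['qpos'],s['wrist_force'])
E
```

```text
[-0.49513066  0.52197118  1.13946075  0.39941263  1.87475133 -0.74630716] [ 0.1777216   0.22608595 -6.57578666]
```

View pics/w2.png

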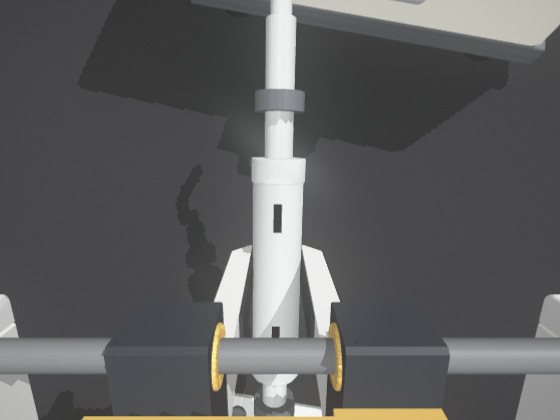

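The wrist view shows the body held upright between the pads (slots at (278,218) and (276,332)); the hook itself is out of frame. I'll swing the last 10 degrees and check with the fixed cameras.

servo_tool([
  [-0.02,0.58,-0.013,-1.32,0,2.12,1],
  [-0.043,1.16,-0.027,-2.65,0,4.24,1],
  [-0.02,0.58,-0.013,-1.32,0,2.12,1],
  [0,0,0,0,0,0,1],
  [0,0,0,0,0,0,1],
])

```text
time: 6.75
eef_pos: [0.6237, -0.1129, 0.1088]
tool_rot: [[-0.102, 0.993, -0.065], [0.843, 0.121, 0.524], [0.529, -0.001, -0.849]]
wrist_force: [0.5, -2.2, -8.5]
gripper_width: 0.025
gripper_force: 30.0
```

```bash
python3 - <<'E'
from h import *
ims=[]
for n,(u0,u1,v0,v1) in dict(scene=(230,400,110,270),top=(170,340,130,290)).items():
    im,d=grab_frame(n);m,T=c2w(n);np.savez('pics/%s2.npz'%n,im=im,d=d,T=T)
    ims.append(cv2.resize(im[v0:v1,u0:u1],(400,376),interpolation=cv2.INTER_CUBIC))
save('c2.png',np.hstack(ims)); print(get_state()['eef_pos'],get_state()['tool_rot'],get_state()['wrist_force'])
E
```

```text
[ 0.6237745  -0.11285813  0.10891932] [[-0.10193384  0.99265804 -0.06511144]
 [ 0.84275189  0.12094641  0.52453905]
 [ 0.5285629  -0.00140451 -0.84889298]] [-0.1705331  -2.61190328 -9.4312891 ]
```

View pics/c2.png

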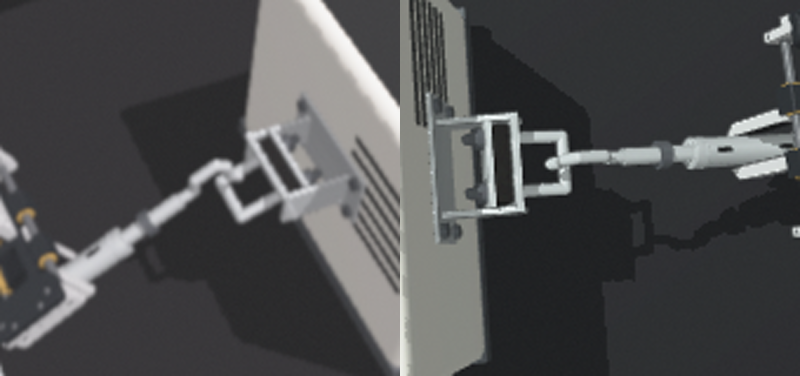

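The hook's end (right half, (552,162)) lies over the middle of the bar ((567,163)), with the tip beyond it. Checking the numbers from depth.

```bash
python3 - <<'E'
from h import *
np.set_printoptions(precision=4,suppress=True)
z=np.load('pics/top2.npz');m,_=c2w('top');P=cloud(m,z['T'],z['d'])
Q=P[150:240,222:290].reshape(-1,3)
h=Q[(Q[:,2]>.165)&(Q[:,1]<.066)]
for y in np.arange(-.06,.066,.01):
    q=h[(h[:,1]>y)&(h[:,1]<y+.01)]
    if len(q)>2: print('y%.3f'%(y+.005),len(q),q.mean(0),q[:,2].max(),q[:,1].max())
z0=np.load('pics/top0.npz');P0=cloud(m,z0['T'],z0['d'])[150:240,222:260].reshape(-1,3)
b=P0[(P0[:,2]>.14)&(P0[:,1]<.049)];print('bar',b.mean(0),b.min(0),b.max(0))
for lo in(.59,.60,.61,.62): 
    q=b[(b[:,0]>lo)&(b[:,0]<lo+.01)];print(q.mean(0))
E
```

```text
y-0.045 7 [ 0.6144 -0.0414  0.166 ] 0.16676091526076486 -0.041073955798008974
y-0.035 5 [ 0.6139 -0.0338  0.1664] 0.16799720923825168 -0.03153870819893842
y-0.025 33 [ 0.6125 -0.024   0.1687] 0.1731970179286516 -0.020026446490035234
y-0.015 35 [ 0.6115 -0.0146  0.1735] 0.1782538293224586 -0.010701472614070964
y-0.005 34 [ 0.6104 -0.0055  0.1757] 0.1813281230098147 -0.0014238691559751576
y0.005 38 [0.6091 0.0047 0.1919] 0.20114973943926284 0.009959278888700504
y0.015 29 [0.6083 0.0152 0.2018] 0.20464839305935156 0.01898073126601621
y0.025 34 [0.6076 0.0247 0.2053] 0.20896259731774836 0.029867628271181473
y0.035 28 [0.6062 0.0352 0.2011] 0.2056449010762832 0.039360915558009385
y0.045 23 [0.6049 0.0454 0.1859] 0.19818442002002468 0.049580633062110704
y0.055 7 [0.6055 0.0519 0.1804] 0.18236709184770905 0.05336842926353348
bar [0.6074 0.0429 0.154 ] [0.5828 0.0371 0.1492] [0.6343 0.0489 0.1585]
[0.5944 0.0415 0.1542]
[0.6044 0.0424 0.1538]
[0.6143 0.043  0.1538]
[0.6248 0.0438 0.1538]
```

servo_tool([
  [-0.025,0,0.26,0,-1,0,1],
  [-0.05,0,0.52,0,-2,0,1],
  [-0.05,0,0.52,0,-2,0,1],
  [-0.05,0,0.52,0,-2,0,1],
  [-0.025,0,0.26,0,-1,0,1],
  [0,0,0,0,0,0,1],
  [0,0,0,0,0,0,1],
  [0,0,0,0,0,0,1],
])

```text
time: 7.52
eef_pos: [0.6228, -0.1047, 0.09]
tool_rot: [[-0.11, 0.993, -0.05], [0.908, 0.12, 0.402], [0.405, -0.001, -0.915]]
wrist_force: [0.2, -5.6, -10.7]
gripper_width: 0.0254
gripper_force: 30.0
```

servo_tool([
  [-0.012,0,0.13,0,-0.5,0,1],
  [-0.012,0,0.13,0,-0.5,0,1],
  [0,0,0,0,0,0,1],
  [0,0,0,0,0,0,1],
])

```text
time: 7.85
eef_pos: [0.623, -0.1042, 0.0887]
tool_rot: [[-0.111, 0.993, -0.047], [0.915, 0.12, 0.385], [0.388, -0.0, -0.922]]
wrist_force: [-0.4, -6.1, -6.6]
gripper_width: 0.0252
gripper_force: 30.0
```

servo_tool([
  [-0.1,0,0,0,0,0,1],
  [-0.012,0,0.13,0,-0.5,0,1],
  [0,0,0,0,0,0,1],
  [0,0,0,0,0,0,1],
])

```text
time: 8.18
eef_pos: [0.6232, -0.1042, 0.0885]
tool_rot: [[-0.112, 0.993, -0.045], [0.918, 0.121, 0.378], [0.381, 0.001, -0.925]]
wrist_force: [-2.5, -6.3, -1.6]
gripper_width: 0.0248
gripper_force: 30.0
```

servo_tool([
  [-0.05,0,0,0,0,0,1],
  [-0.012,0,0.13,0,-0.5,0,1],
  [0,0,0,0,0,0,1],
  [0,0,0,0,0,0,1],
])

```text
time: 8.52
eef_pos: [0.6233, -0.1043, 0.0883]
tool_rot: [[-0.113, 0.993, -0.043], [0.921, 0.121, 0.37], [0.373, 0.002, -0.928]]
wrist_force: [-3.6, -6.0, 1.9]
gripper_width: 0.0256
gripper_force: 30.0
```

```bash
python3 - <<'E'
from h import *
np.set_printoptions(precision=4,suppress=True)
ims=[]
for n,(u0,u1,v0,v1) in dict(scene=(280,380,130,230),top=(200,300,150,250)).items():
    im,d=grab_frame(n);m,T=c2w(n)
    ims.append(cv2.resize(im[v0:v1,u0:u1],(400,400),interpolation=cv2.INTER_CUBIC))
P=cloud(m,T,d);Q=P[150:240,222:290].reshape(-1,3)
h=Q[(Q[:,2]>.12)&(Q[:,1]<.066)&(abs(Q[:,0]-.608)<.012)]
for y in np.arange(-.04,.07,.005):
    q=h[(h[:,1]>y)&(h[:,1]<y+.005)]
    if len(q)>2: print('y%.3f'%(y+.0025),len(q),q.mean(0),q[:,2].max())
save('c3.png',np.hstack(ims))
E
```

```text
y-0.037 12 [ 0.6132 -0.0377  0.1238] 0.12584878483293893
y-0.033 21 [ 0.612  -0.0323  0.1283] 0.13256513632211597
y-0.028 19 [ 0.6103 -0.0277  0.1314] 0.13582749423659735
y-0.023 29 [ 0.6105 -0.0227  0.1301] 0.13536534994561777
y-0.018 14 [ 0.6118 -0.0177  0.1309] 0.13314472213222095
y-0.013 21 [ 0.6117 -0.0127  0.1322] 0.1359086054554811
y-0.008 16 [ 0.6117 -0.0075  0.1349] 0.1388849014043928
y-0.003 18 [ 0.6103 -0.0026  0.1357] 0.1386525913461173
y0.002 19 [0.6097 0.0027 0.1387] 0.14362634228183224
y0.007 16 [0.6089 0.0076 0.1386] 0.140767477316597
y0.012 15 [0.6093 0.0128 0.1407] 0.14353599562951924
y0.017 12 [0.6089 0.018  0.1438] 0.1508773884542588
y0.022 16 [0.6082 0.0224 0.1543] 0.16066090232607366
y0.027 12 [0.6078 0.0274 0.1579] 0.16043128644637916
y0.032 15 [0.6077 0.0325 0.1603] 0.16368854854638015
y0.037 25 [0.6059 0.0382 0.1582] 0.16500509284217324
y0.042 30 [0.6077 0.0427 0.1582] 0.16675607025535655
y0.047 20 [0.6071 0.0473 0.1617] 0.16759554295986612
y0.052 12 [0.6051 0.053  0.1597] 0.16317988521545357
y0.057 11 [0.604  0.0574 0.1551] 0.15995679769472426
y0.062 9 [0.6031 0.0624 0.1449] 0.15714039882093989
```

View pics/c3.png

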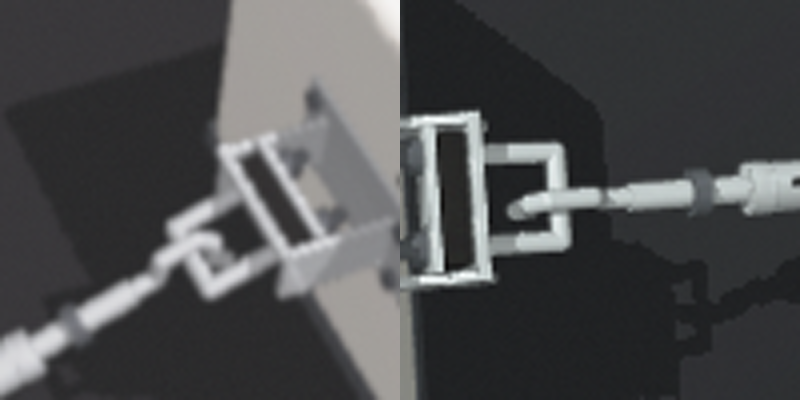

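The hook is over the bar: the scene half shows it wrapping the bar at (190,245), and the top half shows its end at (520,208), beyond the bar at (560,200). I'll release.

servo_tool([
  [0,0,0,0,0,0,-0.1],
  [0,0,0,0,0,0,-0.1],
  [0,0,0,0,0,0,-0.1],
  [0,0,0,0,0,0,-0.1],
  [0,0,0,0,0,0,-0.1],
  [0,0,0,0,0,0,-0.1],
  [0,0,0,0,0,0,-0.1],
  [0,0,0,0,0,0,-0.1],
])

```text
time: 9.28
eef_pos: [0.6231, -0.1034, 0.0849]
tool_rot: [[-0.112, 0.993, -0.045], [0.92, 0.12, 0.372], [0.375, -0.0, -0.927]]
wrist_force: [0.1, 0.1, 0.1]
gripper_width: 0.0516
gripper_force: 0.0
```

```bash
python3 - <<'E'
from h import *
np.set_printoptions(precision=4,suppress=True)
s=get_state();print(s['eef_pos'],s['tool_rot'],s['wrist_force'],s['ft_torque'],s['gripper_width'],s['qpos'])
im,d=grab_frame('wrist');m,T=c2w('wrist',s);P=cloud(m,T,d).reshape(-1,3)
R=s['tool_rot'];L=(P-s['eef_pos'])@R
for k in np.arange(-.02,.14,.015):
    q=(L[:,0]>k)&(L[:,0]<k+.015)&(abs(L[:,1])<.022)&(abs(L[:,2]+.008)<.025)
    if q.sum()>5: print('%.3f n=%d y mid %.4f w %.4f ztop %.4f'%(k+.0075,q.sum(),(L[q,1].min()+L[q,1].max())/2,np.ptp(L[q,1]),np.percentile(L[q,2],3)))
im,d=grab_frame('top');m,T=c2w('top');P=cloud(m,T,d).reshape(-1,3);pin=np.array([.6395,-.2445,.04])
q=(abs(P[:,0]-.608)<.012)&(P[:,1]>.02)&(P[:,1]<.066)&(P[:,2]>.12);print('hook top',P[q,2].max(),P[q,1].max(),P[q].mean(0))
E
```

```text
[ 0.6231 -0.1034  0.0849] [[-0.1116  0.9927 -0.0454]
 [ 0.9203  0.1205  0.3721]
 [ 0.3749 -0.0003 -0.9271]] [0.1054 0.1342 0.0692] [-0.2283 -0.0954  0.0118] 0.05156408432855085 [-0.429   0.4414  1.2474  0.3264  1.6565 -0.555 ]
-0.013 n=1274 y mid 0.0011 w 0.0257 ztop -0.0223
0.002 n=1418 y mid 0.0015 w 0.0266 ztop -0.0219
0.017 n=1426 y mid 0.0017 w 0.0260 ztop -0.0216
0.033 n=1533 y mid 0.0024 w 0.0250 ztop -0.0214
0.047 n=1669 y mid 0.0026 w 0.0268 ztop -0.0210
0.062 n=1494 y mid 0.0025 w 0.0264 ztop -0.0209
0.077 n=1130 y mid 0.0031 w 0.0232 ztop -0.0177
0.092 n=1474 y mid 0.0034 w 0.0234 ztop -0.0186
0.107 n=1182 y mid 0.0037 w 0.0138 ztop -0.0133
0.122 n=967 y mid 0.0040 w 0.0141 ztop -0.0128
hook top 0.16786066215207773 0.065095237656199 [0.6066 0.0417 0.1574]
```

Hooked and released: forces are zero and the axis sits within about 1.5 mm of the tool centre. I'll correct that and swing the open fingers back round the body for the first winding stroke.

servo_tool([
  [0,0.14,-0.1,0,0,1.2,-0.1],
  [0,0.08,0,-6,0,0,-0.1],
  [0,0.08,0,-6,0,0,-0.1],
  [0,0.08,0,-6,0,0,-0.1],
  [0,0.08,0,-6,0,0,-0.1],
  [0,0.08,0,-6,0,0,-0.1],
  [0,0.08,0,-6,0,0,-0.1],
  [0,0.08,0,-6,0,0,-0.1],
  [0,0.08,0,-6,0,0,-0.1],
  [0,0,0,0,0,0,-0.1],
])

```text
time: 10.22
eef_pos: [0.6249, -0.1011, 0.0817]
tool_rot: [[-0.086, 0.705, 0.704], [0.92, -0.215, 0.327], [0.382, 0.676, -0.63]]
wrist_force: [-1.4, 0.9, -2.2]
gripper_width: 0.0516
gripper_force: 0.0
```

```bash
cat > ax.py <<'E'
from h import *
np.set_printoptions(precision=4,suppress=True)
s=get_state();print(s['time'],s['eef_pos'],s['wrist_force'],s['ft_torque'],s['qpos'])
im,d=grab_frame('wrist');m,T=c2w('wrist',s);P=cloud(m,T,d).reshape(-1,3)
R=s['tool_rot'];L=(P-s['eef_pos'])@R
a=np.array([-.112,.926,.375]);a=s['tool_rot'].T@a;print('tie axis in tool',a)
for k in np.arange(-.02,.14,.02):
    q=(L[:,0]>k)&(L[:,0]<k+.02)&(abs(L[:,1])<.022)&(abs(L[:,2]+.008)<.025)
    if q.sum()>5: print('%.3f n=%d y mid %.4f w %.4f ztop %.4f'%(k+.01,q.sum(),(L[q,1].min()+L[q,1].max())/2,np.ptp(L[q,1]),np.percentile(L[q,2],3)))
E
python3 ax.py
```

```text
10.2167 [ 0.6249 -0.1011  0.0817] [-1.354   0.8633 -2.193 ] [-0.1964  0.3031  0.0587] [-0.6319  0.0625  1.9508  1.0294  0.9164 -1.1293]
tie axis in tool [ 1.0049 -0.0243 -0.0122]
-0.010 n=1702 y mid 0.0089 w 0.0252 ztop -0.0225
0.010 n=1912 y mid 0.0082 w 0.0254 ztop -0.0220
0.030 n=2083 y mid 0.0078 w 0.0253 ztop -0.0216
0.050 n=2373 y mid 0.0071 w 0.0271 ztop -0.0217
0.070 n=1539 y mid 0.0072 w 0.0265 ztop -0.0202
0.090 n=1993 y mid 0.0060 w 0.0236 ztop -0.0195
0.110 n=1645 y mid 0.0055 w 0.0141 ztop -0.0144
0.130 n=492 y mid 0.0049 w 0.0137 ztop -0.0137
```

servo_tool([
  [0,0,0,0,0,0,-0.1],
  [0,0,0,0,0,0,-0.1],
  [0,0,0,0,0,0,-0.1],
])

```text
time: 10.52
eef_pos: [0.6326, -0.1052, 0.0905]
tool_rot: [[-0.093, 0.698, 0.71], [0.924, -0.206, 0.323], [0.372, 0.686, -0.625]]
wrist_force: [0.2, -0.9, -0.2]
gripper_width: 0.0516
gripper_force: 0.0
```

```bash
python3 ax.py
```

```text
10.5167 [ 0.6326 -0.1052  0.0905] [ 0.1911 -0.9069 -0.191 ] [-0.2105  0.2834 -0.0149] [-0.6293  0.0646  1.9312  1.0264  0.9172 -1.1263]
tie axis in tool [ 1.0051 -0.0118 -0.0152]
-0.010 n=1712 y mid -0.0032 w 0.0253 ztop -0.0210
0.010 n=1919 y mid -0.0035 w 0.0256 ztop -0.0206
0.030 n=2069 y mid -0.0037 w 0.0258 ztop -0.0204
0.050 n=2337 y mid -0.0043 w 0.0272 ztop -0.0204
0.070 n=1593 y mid -0.0043 w 0.0269 ztop -0.0196
0.090 n=1967 y mid -0.0053 w 0.0238 ztop -0.0183
0.110 n=1629 y mid -0.0055 w 0.0141 ztop -0.0132
0.130 n=535 y mid -0.0058 w 0.0139 ztop -0.0130
```

servo_tool([
  [0,-0.33,0,0,0,-1,-0.1],
  [0,0,0,0,0,0,-0.1],
  [0,0,0,0,0,0,1],
  [0,0,0,0,0,0,1],
  [0,0,0,0,0,0,1],
  [0,0,0,0,0,0,1],
  [0,0,0,0,0,0,1],
  [0,0,0,0,0,0,1],
])

```text
time: 11.23
eef_pos: [0.6289, -0.1038, 0.0867]
tool_rot: [[-0.103, 0.696, 0.71], [0.927, -0.193, 0.323], [0.362, 0.692, -0.625]]
wrist_force: [2.3, 0.5, 1.7]
gripper_width: 0.0255
gripper_force: 30.0
```

```bash
cat > st.py <<'E'
from h import *
np.set_printoptions(precision=4,suppress=True)
s=get_state();R=s['tool_rot'];y0=np.array([.9927,.1205,0]);z0=np.array([-.0454,.3721,-.9271])
print(s['time'],s['eef_pos'],'roll',np.degrees(np.arctan2(-R[:,2]@y0,R[:,2]@z0)),'g',s['eef_pos']-.008*R[:,2],'F tool',R.T@s['wrist_force'],'M tool',R.T@s['ft_torque'],'w',s['gripper_width'],s['gripper_force'],s['qpos'])
E
python3 st.py
```

```text
11.2333 [ 0.6289 -0.1038  0.0867] roll -48.10283334920382 g [ 0.6232 -0.1064  0.0917] F tool [0.8427 2.7234 0.749 ] M tool [-0.3081 -0.1273 -0.1072] w 0.025506186242048513 30.001574456691742 [-0.6318  0.062   1.9431  1.0324  0.9147 -1.1524]
```

servo_tool([
  [0,-0.03,0,2,0,0,1],
  [-0.005,-0.056,0,4,0,0,1],
  [-0.005,-0.056,0,4,0,0,1],
  [-0.005,-0.056,0,4,0,0,1],
  [-0.005,-0.056,0,4,0,0,1],
  [-0.005,-0.056,0,4,0,0,1],
  [-0.005,-0.056,0,4,0,0,1],
  [-0.005,-0.056,0,4,0,0,1],
  [-0.005,-0.056,0,4,0,0,1],
  [-0.005,-0.056,0,4,0,0,1],
])

```text
time: 12.07
eef_pos: [0.6234, -0.1038, 0.0841]
tool_rot: [[-0.103, 0.987, 0.126], [0.927, 0.049, 0.373], [0.362, 0.155, -0.919]]
wrist_force: [-1.3, 0.8, 2.4]
gripper_width: 0.0252
gripper_force: 30.0
```

servo_tool([
  [-0.005,-0.056,0,4,0,0,1],
  [-0.005,-0.056,0,4,0,0,1],
  [-0.005,-0.056,0,4,0,0,1],
  [-0.005,-0.056,0,4,0,0,1],
  [-0.005,-0.056,0,4,0,0,1],
  [0,-0.03,0,2,0,0,1],
  [0,0,0,0,0,0,1],
  [0,0,0,0,0,0,1],
  [0,0,0,0,0,0,1],
])

```text
time: 12.82
eef_pos: [0.6205, -0.1044, 0.0841]
tool_rot: [[-0.103, 0.963, -0.25], [0.927, 0.184, 0.328], [0.362, -0.198, -0.911]]
wrist_force: [-0.0, -1.1, 5.7]
gripper_width: 0.0253
gripper_force: 30.0
```

```bash
python3 st.py
```

```text
12.8167 [ 0.6205 -0.1044  0.0841] roll 12.038643735254102 g [ 0.6225 -0.107   0.0914] F tool [ 0.9967 -1.3425 -5.5255] M tool [0.1634 0.008  0.243 ] w 0.02525452604221946 30.032046139240265 [-0.3737  0.5748  1.0671  0.2255  1.8617 -0.4988]
```

servo_tool([
  [-0.005,-0.056,0,4,0,0,1],
  [-0.005,-0.056,0,4,0,0,1],
  [-0.005,-0.056,0,4,0,0,1],
  [-0.005,-0.056,0,4,0,0,1],
  [-0.005,-0.056,0,4,0,0,1],
  [0,0,0,0,0,0,1],
  [0,0,0,0,0,0,1],
  [0,0,0,0,0,0,1],
  [0,0,0,0,0,0,1],
])

```text
time: 13.57
eef_pos: [0.6164, -0.1049, 0.0844]
tool_rot: [[-0.101, 0.817, -0.568], [0.926, 0.286, 0.246], [0.363, -0.502, -0.785]]
wrist_force: [-5.0, -1.0, 4.4]
gripper_width: 0.0251
gripper_force: 30.0
```

```bash
python3 st.py
```

```text
13.5667 [ 0.6164 -0.1049  0.0844] roll 32.303572958897284 g [ 0.6209 -0.1069  0.0907] F tool [ 1.171  -6.5905 -0.816 ] M tool [ 0.9669  0.1435 -0.0626] w 0.025149346339316637 29.99161183834076 [-0.297   0.8267  0.754   0.087   2.2238 -0.4861]
```

servo_tool([
  [0,0.3,0,0,0,0,1],
  [0,0,0,0,0,0,1],
  [0,0,0,0,0,0,1],
  [0,0,0,0,0,0,1],
])

```text
time: 13.9
eef_pos: [0.6178, -0.1047, 0.0843]
tool_rot: [[-0.099, 0.816, -0.57], [0.927, 0.285, 0.246], [0.363, -0.504, -0.784]]
wrist_force: [-8.2, -0.8, 8.1]
gripper_width: 0.0256
gripper_force: 30.0
```

```bash
python3 st.py
```

```text
13.9 [ 0.6178 -0.1047  0.0843] roll 32.409410819684815 g [ 0.6224 -0.1067  0.0906] F tool [  3.0274 -10.9861  -1.8124] M tool [1.6319 0.1131 0.0931] w 0.02555756102239051 30.016082525253296 [-0.296   0.8319  0.7461  0.0872  2.2282 -0.4834]
```

servo_tool([
  [0,-0.6,0,0,0,0,1],
  [0,0,0,0,0,0,1],
  [0,0,0,0,0,0,1],
  [0,0,0,0,0,0,1],
])

```text
time: 14.23
eef_pos: [0.6157, -0.1051, 0.0846]
tool_rot: [[-0.103, 0.819, -0.564], [0.926, 0.286, 0.246], [0.363, -0.497, -0.788]]
wrist_force: [1.0, 2.7, 1.3]
gripper_width: 0.0253
gripper_force: 30.0
```

```bash
python3 st.py
```

```text
14.2333 [ 0.6157 -0.1051  0.0846] roll 32.01096997595325 g [ 0.6202 -0.1071  0.0909] F tool [ 2.8275  0.9755 -0.909 ] M tool [-0.6697  0.1541 -0.0715] w 0.025288955388955637 29.989608228206635 [-0.298   0.8205  0.7618  0.0874  2.2171 -0.4887]
```

Wound 80 degrees so far. I'll open, swing back and regrip.

servo_tool([
  [0,0,0,0,0,0,-0.1],
  [0,0,0,0,0,0,-0.1],
  [0,0,0,0,0,0,-0.1],
  [0,0,0,0,0,0,-0.1],
  [0,0,0,0,0,0,-0.1],
  [0,0,0,0,0,0,-0.1],
])

```text
time: 14.73
eef_pos: [0.6155, -0.1058, 0.0852]
tool_rot: [[-0.103, 0.819, -0.564], [0.926, 0.285, 0.246], [0.362, -0.497, -0.788]]
wrist_force: [-1.1, -0.1, -0.6]
gripper_width: 0.0518
gripper_force: 0.0
```

servo_tool([
  [0,0.035,0,-2.5,0,0,-0.1],
  [0,0.07,0,-5,0,0,-0.1],
  [0,0.07,0,-5,0,0,-0.1],
  [0,0.07,0,-5,0,0,-0.1],
  [0,0.07,0,-5,0,0,-0.1],
  [0,0.07,0,-5,0,0,-0.1],
  [0,0.07,0,-5,0,0,-0.1],
  [0,0,0,0,0,0,-0.1],
  [0,0,0,0,0,0,-0.1],
  [0,0,0,0,0,0,-0.1],
])

```text
time: 15.57
eef_pos: [0.6203, -0.1048, 0.0843]
tool_rot: [[-0.103, 0.994, -0.036], [0.926, 0.109, 0.36], [0.362, 0.004, -0.932]]
wrist_force: [0.4, -0.4, -0.3]
gripper_width: 0.0516
gripper_force: 0.0
```

```bash
python3 st.py; python3 ax.py
```

```text
15.5667 [ 0.6203 -0.1048  0.0843] roll -0.4496628451200923 g [ 0.6206 -0.1077  0.0918] F tool [-0.5063  0.4023  0.1533] M tool [-0.1082 -0.1575 -0.0558] w 0.05158986962908626 0.0 [-0.4291  0.4263  1.2658  0.3187  1.6391 -0.5479]
15.5667 [ 0.6203 -0.1048  0.0843] [ 0.4467 -0.37   -0.3246] [-0.1434 -0.1376  0.0122] [-0.4291  0.4263  1.2658  0.3187  1.6391 -0.5479]
tie axis in tool [ 1.0052 -0.0087 -0.0121]
-0.010 n=1686 y mid 0.0021 w 0.0256 ztop -0.0225
0.010 n=1898 y mid 0.0020 w 0.0255 ztop -0.0225
0.030 n=2100 y mid 0.0018 w 0.0266 ztop -0.0220
0.050 n=2334 y mid 0.0019 w 0.0268 ztop -0.0221
0.070 n=1609 y mid 0.0018 w 0.0265 ztop -0.0213
0.090 n=1962 y mid 0.0013 w 0.0236 ztop -0.0201
0.110 n=1646 y mid 0.0014 w 0.0141 ztop -0.0151
0.130 n=518 y mid 0.0014 w 0.0138 ztop -0.0148
```

servo_tool([
  [0,0.2,-0.1,0,0,0,-0.1],
  [0,0,0,0,0,0,1],
  [0,0,0,0,0,0,1],
  [0,0,0,0,0,0,1],
  [0,0,0,0,0,0,1],
  [0,0,0,0,0,0,1],
  [0,0,0,0,0,0,1],
  [0,0.3,0,0,0,0,1],
  [0,0,0,0,0,0,1],
  [0,0,0,0,0,0,1],
])

```text
time: 16.45
eef_pos: [0.6233, -0.1045, 0.0844]
tool_rot: [[-0.101, 0.994, -0.039], [0.926, 0.109, 0.361], [0.363, 0.001, -0.932]]
wrist_force: [-4.8, -0.2, -0.1]
gripper_width: 0.0254
gripper_force: 30.0
```

```bash
python3 st.py
```

```text
16.45 [ 0.6233 -0.1045  0.0844] roll -0.27702523465784773 g [ 0.6236 -0.1074  0.0919] F tool [ 0.2431 -4.8211  0.249 ] M tool [ 0.802  -0.0618  0.156 ] w 0.025445343879524098 30.041745901107788 [-0.4266  0.4345  1.2546  0.3188  1.6444 -0.5429]
```

servo_tool([
  [0,-0.3,0,0,0,0,1],
  [0,-0.3,0,0,0,0,1],
  [0,0,0,0,0,0,1],
  [0,0,0,0,0,0,1],
  [0,0,0,0,0,0,1],
])

```text
time: 16.87
eef_pos: [0.619, -0.105, 0.0846]
tool_rot: [[-0.104, 0.994, -0.035], [0.926, 0.109, 0.361], [0.362, 0.005, -0.932]]
wrist_force: [2.7, 2.1, -3.4]
gripper_width: 0.0251
gripper_force: 30.1
```

```bash
python3 st.py
```

```text
16.8667 [ 0.619  -0.105   0.0846] roll -0.5115269869166215 g [ 0.6193 -0.1079  0.0921] F tool [0.4076 2.9419 3.7997] M tool [-0.4566 -0.3145 -0.3117] w 0.025101204515012587 30.072928369045258 [-0.4305  0.4232  1.2696  0.3193  1.6381 -0.5497]
```

servo_tool([
  [0,0.3,0,0,0,0,1],
  [0,0,0,0,0,0,1],
  [0,0,0,0,0,0,1],
])

```text
time: 17.12
eef_pos: [0.6209, -0.1048, 0.0845]
tool_rot: [[-0.102, 0.994, -0.038], [0.926, 0.109, 0.361], [0.363, 0.002, -0.932]]
wrist_force: [-3.1, 0.7, -2.0]
gripper_width: 0.0253
gripper_force: 30.0
```

```bash
python3 st.py
```

```text
17.1167 [ 0.6209 -0.1048  0.0845] roll -0.3497834249369333 g [ 0.6212 -0.1076  0.092 ] F tool [ 0.2388 -2.9901  2.1878] M tool [ 0.3035 -0.1609 -0.0142] w 0.025295644828969916 30.002312064170837 [-0.4286  0.429   1.262   0.3188  1.642  -0.5461]
```

servo_tool([
  [-0.005,-0.056,0,4,0,0,1],
  [-0.005,-0.056,0,4,0,0,1],
  [-0.005,-0.056,0,4,0,0,1],
  [-0.005,-0.056,0,4,0,0,1],
  [-0.005,-0.056,0,4,0,0,1],
  [-0.005,-0.056,0,4,0,0,1],
  [-0.005,-0.056,0,4,0,0,1],
  [0,0,0,0,0,0,1],
  [0,0,0,0,0,0,1],
])

```text
time: 17.87
eef_pos: [0.618, -0.1055, 0.0852]
tool_rot: [[-0.102, 0.86, -0.5], [0.926, 0.266, 0.268], [0.363, -0.436, -0.823]]
wrist_force: [-2.9, 1.2, -0.2]
gripper_width: 0.0251
gripper_force: 30.0
```

```bash
python3 st.py
```

```text
17.8667 [ 0.618  -0.1055  0.0852] roll 27.672622714861788 g [ 0.622  -0.1077  0.0918] F tool [ 1.3611 -2.0771  1.9287] M tool [ 0.2963  0.0923 -0.0314] w 0.02505901434211987 29.998406767845154 [-0.3141  0.7692  0.821   0.1194  2.1443 -0.4834]
```

servo_tool([
  [0,0,0,0,0,0,-0.1],
  [0,0,0,0,0,0,-0.1],
  [0,0,0,0,0,0,-0.1],
  [0,0,0,0,0,0,-0.1],
  [0,0,0,0,0,0,-0.1],
  [0,0.035,0,-2.5,0,0,-0.1],
  [0,0.07,0,-5,0,0,-0.1],
  [0,0.07,0,-5,0,0,-0.1],
  [0,0.07,0,-5,0,0,-0.1],
  [0,0.07,0,-5,0,0,-0.1],
])

```text
time: 18.7
eef_pos: [0.6215, -0.1054, 0.0853]
tool_rot: [[-0.103, 0.987, -0.124], [0.927, 0.141, 0.348], [0.361, -0.079, -0.929]]
wrist_force: [-0.2, 0.7, 0.6]
gripper_width: 0.0519
gripper_force: 0.0
```

servo_tool([
  [0,0.07,0,-5,0,0,-0.1],
  [0,0.07,0,-5,0,0,-0.1],
  [0,0.07,0,-5,0,0,-0.1],
  [0,0.07,0,-5,0,0,-0.1],
  [0,0.07,0,-5,0,0,-0.1],
  [0,0.07,0,-5,0,0,-0.1],
  [0,0.07,0,-5,0,0,-0.1],
  [0,0.07,0,-5,0,0,-0.1],
  [0,0.07,0,-5,0,0,-0.1],
  [0,0.07,0,-5,0,0,-0.1],
])

```text
time: 19.53
eef_pos: [0.6274, -0.1058, 0.0876]
tool_rot: [[-0.102, 0.73, 0.676], [0.927, -0.176, 0.33], [0.36, 0.661, -0.659]]
wrist_force: [0.4, -0.2, -0.4]
gripper_width: 0.0518
gripper_force: 0.0
```

servo_tool([
  [0,0,0,0,0,0,-0.1],
  [0,0,0,0,0,0,-0.1],
  [0,0,0,0,0,0,-0.1],
])

```text
time: 19.78
eef_pos: [0.6284, -0.1058, 0.0878]
tool_rot: [[-0.103, 0.733, 0.672], [0.927, -0.174, 0.333], [0.361, 0.657, -0.662]]
wrist_force: [0.6, -0.2, 0.3]
gripper_width: 0.0518
gripper_force: 0.0
```

```bash
python3 st.py; python3 ax.py
```

```text
19.7833 [ 0.6284 -0.1058  0.0878] roll -45.01752824693304 g [ 0.623  -0.1085  0.0931] F tool [-0.1366  0.6702  0.1196] M tool [ 0.1668 -0.1914 -0.0146] w 0.05182398027459302 0.0 [-0.6248  0.0709  1.9013  0.9518  0.9507 -1.0787]
19.7833 [ 0.6284 -0.1058  0.0878] [ 0.586  -0.2035  0.312 ] [-0.1674  0.183  -0.056 ] [-0.6248  0.0709  1.9013  0.9518  0.9507 -1.0787]
tie axis in tool [ 1.0052  0.0031 -0.0154]
-0.010 n=1704 y mid 0.0000 w 0.0258 ztop -0.0208
0.010 n=1901 y mid 0.0000 w 0.0269 ztop -0.0206
0.030 n=2079 y mid -0.0004 w 0.0260 ztop -0.0203
0.050 n=2350 y mid -0.0006 w 0.0274 ztop -0.0207
0.070 n=1618 y mid -0.0006 w 0.0271 ztop -0.0201
0.090 n=1999 y mid -0.0006 w 0.0238 ztop -0.0189
0.110 n=1651 y mid -0.0010 w 0.0140 ztop -0.0140
0.130 n=514 y mid -0.0010 w 0.0137 ztop -0.0136
```

servo_tool([
  [0,0,0,0,0,0,1],
  [0,0,0,0,0,0,1],
  [0,0,0,0,0,0,1],
  [0,0,0,0,0,0,1],
  [0,0,0,0,0,0,1],
  [0,0,0,0,0,0,1],
  [-0.005,-0.056,0,4,0,0,1],
  [-0.005,-0.056,0,4,0,0,1],
  [-0.005,-0.056,0,4,0,0,1],
  [-0.005,-0.056,0,4,0,0,1],
])

```text
time: 20.67
eef_pos: [0.625, -0.1051, 0.085]
tool_rot: [[-0.103, 0.892, 0.439], [0.926, -0.075, 0.369], [0.362, 0.445, -0.819]]
wrist_force: [-1.1, 2.3, -0.9]
gripper_width: 0.0251
gripper_force: 30.0
```

servo_tool([
  [-0.005,-0.056,0,4,0,0,1],
  [-0.005,-0.056,0,4,0,0,1],
  [-0.005,-0.056,0,4,0,0,1],
  [-0.005,-0.056,0,4,0,0,1],
  [-0.005,-0.056,0,4,0,0,1],
  [-0.005,-0.056,0,4,0,0,1],
  [-0.005,-0.056,0,4,0,0,1],
  [0,0,0,0,0,0,1],
  [0,0,0,0,0,0,1],
  [0,0,0,0,0,0,1],
])

```text
time: 21.5
eef_pos: [0.6241, -0.105, 0.0839]
tool_rot: [[-0.103, 0.994, -0.02], [0.926, 0.103, 0.362], [0.362, 0.018, -0.932]]
wrist_force: [6.6, 1.6, -0.7]
gripper_width: 0.0254
gripper_force: 30.1
```

```bash
python3 st.py
```

```text
21.5 [ 0.6241 -0.105   0.0839] roll -1.3366758595813866 g [ 0.6242 -0.1079  0.0913] F tool [0.5229 6.678  1.0996] M tool [-1.2685 -0.0963  0.3449] w 0.025369488622334815 30.13490527868271 [-0.4312  0.4245  1.2696  0.3268  1.625  -0.5495]
```

servo_tool([
  [0,0.3,0,0,0,0,1],
  [0,0,0,0,0,0,1],
  [0,0,0,0,0,0,1],
  [0,0,0,0,0,0,1],
])

```text
time: 21.83
eef_pos: [0.6241, -0.1051, 0.0839]
tool_rot: [[-0.102, 0.994, -0.027], [0.926, 0.105, 0.362], [0.363, 0.012, -0.932]]
wrist_force: [-2.8, 0.4, 2.1]
gripper_width: 0.0252
gripper_force: 30.1
```

```bash
python3 st.py
```

```text
21.8333 [ 0.6241 -0.1051  0.0839] roll -0.93683547590173 g [ 0.6243 -0.108   0.0914] F tool [ 1.4547 -2.7019 -1.7064] M tool [0.2736 0.068  0.339 ] w 0.02515353444466684 30.112221837043762 [-0.4297  0.4293  1.2629  0.3239  1.6326 -0.547 ]
```

servo_tool([
  [0,-0.3,0,0,0,0,1],
  [0,-0.3,0,0,0,0,1],
  [0,0,0,0,0,0,1],
  [0,0,0,0,0,0,1],
  [0,0,0,0,0,0,1],
])

```text
time: 22.25
eef_pos: [0.6203, -0.1058, 0.0846]
tool_rot: [[-0.104, 0.994, -0.023], [0.927, 0.105, 0.361], [0.361, 0.016, -0.932]]
wrist_force: [4.5, -0.2, 2.5]
gripper_width: 0.0252
gripper_force: 30.0
```

```bash
python3 st.py
```

```text
22.25 [ 0.6203 -0.1058  0.0846] roll -1.184112283078123 g [ 0.6205 -0.1086  0.092 ] F tool [ 0.1941  4.5289 -2.4776] M tool [-0.8764 -0.0285 -0.0721] w 0.025230230510622696 29.997416138648987 [-0.4336  0.4184  1.2763  0.3242  1.6269 -0.5534]
```

servo_tool([
  [0,0.3,0,0,0,0,1],
  [-0.005,-0.056,0,4,0,0,1],
  [-0.005,-0.056,0,4,0,0,1],
  [-0.005,-0.056,0,4,0,0,1],
  [-0.005,-0.056,0,4,0,0,1],
  [-0.005,-0.056,0,4,0,0,1],
  [-0.005,-0.056,0,4,0,0,1],
  [-0.005,-0.056,0,4,0,0,1],
  [0,0,0,0,0,0,1],
  [0,0,0,0,0,0,1],
])

```text
time: 23.08
eef_pos: [0.6162, -0.1063, 0.0843]
tool_rot: [[-0.101, 0.861, -0.499], [0.926, 0.264, 0.27], [0.364, -0.435, -0.824]]
wrist_force: [-3.8, 0.8, 4.3]
gripper_width: 0.0251
gripper_force: 30.0
```

```bash
sed -i '/^print/s/$/\nprint("F horiz",y0@s["wrist_force"],"g horiz mm",1e3*(y0@(s["eef_pos"]-.008*R[:,2])),"F tie", s["wrist_force"]@R[:,0])/' st.py; python3 st.py
```

```text
23.0833 [ 0.6162 -0.1063  0.0843] roll 27.543071629187462 g [ 0.6202 -0.1084  0.0909] F tool [ 2.6647 -4.9379 -1.4322] M tool [0.6682 0.2691 0.1198] w 0.02511124239105134 29.964736104011536 [-0.3166  0.7645  0.8301  0.12    2.1388 -0.4842]
F horiz -3.6838927833723214 g horiz mm 602.5701294839306 F tie 2.664697609112257
```

servo_tool([
  [0,0.265,-0.14,0,0,0,1],
  [0,0,0,0,0,0,1],
  [0,0,0,0,0,0,1],
  [0,0,0,0,0,0,1],
])

```text
time: 23.42
eef_pos: [0.6174, -0.1065, 0.085]
tool_rot: [[-0.098, 0.86, -0.5], [0.926, 0.263, 0.27], [0.364, -0.437, -0.823]]
wrist_force: [-9.0, 0.1, 4.0]
gripper_width: 0.0254
gripper_force: 30.0
```

```bash
python3 st.py
```

```text
23.4167 [ 0.6174 -0.1065  0.085 ] roll 27.65703031174957 g [ 0.6214 -0.1087  0.0915] F tool [ 2.4367 -9.4841  1.2136] M tool [1.376  0.1451 0.0827] w 0.025366545530693237 29.969225227832794 [-0.3164  0.7692  0.8219  0.1204  2.1445 -0.4816]
F horiz -8.928576632604923 g horiz mm 603.7720186531851 F tie 2.4367296761591772
```

servo_tool([
  [0,-0.265,0.14,0,0,0,1],
  [0,-0.265,0.14,0,0,0,1],
  [0,0,0,0,0,0,1],
  [0,0,0,0,0,0,1],
  [0,0,0,0,0,0,1],
])

```text
time: 23.83
eef_pos: [0.6166, -0.1067, 0.085]
tool_rot: [[-0.104, 0.867, -0.487], [0.927, 0.262, 0.269], [0.361, -0.423, -0.831]]
wrist_force: [6.0, 0.8, 4.1]
gripper_width: 0.0252
gripper_force: 30.0
```

```bash
python3 st.py
```

```text
23.8333 [ 0.6166 -0.1067  0.085 ] roll 26.808659251016856 g [ 0.6205 -0.1088  0.0916] F tool [ 1.5935  3.7202 -6.1257] M tool [-0.8603  0.1038  0.1184] w 0.025184677572800813 29.971018731594086 [-0.3184  0.7543  0.8404  0.1218  2.1256 -0.4866]
F horiz 6.096207999198918 g horiz mm 602.8356150277616 F tie 1.5935429100933969
```

At about 152 degrees the tie was still slack (7 N over 3.8 mm), but at 181 it is taut (15 N over 0.9 mm). The slack therefore ended at about 150 to 178, so I'll add roughly 70 degrees more.

servo_tool([
  [0,0.265,-0.14,0,0,0,1],
  [0,0,0,0,0,0,1],
  [0,0,0,0,0,0,-0.1],
  [0,0,0,0,0,0,-0.1],
  [0,0,0,0,0,0,-0.1],
  [0,0,0,0,0,0,-0.1],
  [0,0,0,0,0,0,-0.1],
  [0,0.035,0,-2.5,0,0,-0.1],
  [0,0.07,0,-5,0,0,-0.1],
  [0,0.07,0,-5,0,0,-0.1],
])

```text
time: 24.67
eef_pos: [0.6205, -0.1056, 0.0826]
tool_rot: [[-0.103, 0.952, -0.289], [0.926, 0.198, 0.321], [0.362, -0.234, -0.902]]
wrist_force: [-0.1, -0.0, 0.6]
gripper_width: 0.0517
gripper_force: 0.0
```

servo_tool([
  [0,0.07,0,-5,0,0,-0.1],
  [0,0.07,0,-5,0,0,-0.1],
  [0,0.07,0,-5,0,0,-0.1],
  [0,0.07,0,-5,0,0,-0.1],
  [0,0.07,0,-5,0,0,-0.1],
  [0,0.07,0,-5,0,0,-0.1],
  [0,0.07,0,-5,0,0,-0.1],
  [0,0.07,0,-5,0,0,-0.1],
  [0,0.07,0,-5,0,0,-0.1],
  [0,0.07,0,-5,0,0,-0.1],
])

```text
time: 25.5
eef_pos: [0.6266, -0.106, 0.0855]
tool_rot: [[-0.103, 0.832, 0.546], [0.927, -0.119, 0.356], [0.361, 0.542, -0.759]]
wrist_force: [0.6, -0.3, 0.5]
gripper_width: 0.0518
gripper_force: 0.0
```

servo_tool([
  [0,0.07,0,-5,0,0,-0.1],
  [0,0,0,0,0,0,-0.1],
  [0,0,0,0,0,0,-0.1],
  [0,0,0,0,0,0,-0.1],
  [0,0,0,0,0,0,-0.1],
])

```text
time: 25.92
eef_pos: [0.6288, -0.1064, 0.0867]
tool_rot: [[-0.104, 0.783, 0.613], [0.927, -0.147, 0.345], [0.36, 0.604, -0.711]]
wrist_force: [0.5, 0.5, 0.5]
gripper_width: 0.0515
gripper_force: 0.0
```

```bash
python3 st.py; python3 ax.py
```

```text
25.9167 [ 0.6288 -0.1064  0.0867] roll -40.5551056953765 g [ 0.6239 -0.1092  0.0924] F tool [0.5496 0.6439 0.1221] M tool [ 0.1666 -0.1749 -0.0154] w 0.051459433178813 0.0 [-0.6078  0.0926  1.8411  0.8505  1.0024 -0.9863]
F horiz 0.5731333533670306 g horiz mm 606.1704687821868 F tie 0.5495702952699443
25.9167 [ 0.6288 -0.1064  0.0867] [0.5219 0.4571 0.5002] [-0.1638  0.1748 -0.0347] [-0.6078  0.0926  1.8411  0.8505  1.0024 -0.9863]
tie axis in tool [ 1.0052  0.0029 -0.0154]
-0.010 n=1748 y mid -0.0007 w 0.0260 ztop -0.0227
0.010 n=1938 y mid -0.0012 w 0.0262 ztop -0.0227
0.030 n=2102 y mid -0.0012 w 0.0255 ztop -0.0227
0.050 n=2383 y mid -0.0013 w 0.0270 ztop -0.0232
0.070 n=1682 y mid -0.0013 w 0.0265 ztop -0.0227
0.090 n=2059 y mid -0.0018 w 0.0240 ztop -0.0217
0.110 n=1695 y mid -0.0022 w 0.0137 ztop -0.0169
0.130 n=441 y mid -0.0022 w 0.0135 ztop -0.0167
```

servo_tool([
  [0,-0.1,-0.15,0,0,0,-0.1],
  [0,0,0,0,0,0,1],
  [0,0,0,0,0,0,1],
  [0,0,0,0,0,0,1],
  [0,0,0,0,0,0,1],
  [0,0,0,0,0,0,1],
  [0,0,0,0,0,0,1],
  [-0.005,-0.056,0,4,0,0,1],
  [-0.005,-0.056,0,4,0,0,1],
  [-0.005,-0.056,0,4,0,0,1],
])

```text
time: 26.8
eef_pos: [0.623, -0.1059, 0.0843]
tool_rot: [[-0.103, 0.896, 0.431], [0.926, -0.072, 0.37], [0.362, 0.438, -0.823]]
wrist_force: [-0.4, 2.8, -0.4]
gripper_width: 0.0253
gripper_force: 30.1
```

servo_tool([
  [-0.005,-0.056,0,4,0,0,1],
  [-0.005,-0.056,0,4,0,0,1],
  [-0.005,-0.056,0,4,0,0,1],
  [-0.005,-0.056,0,4,0,0,1],
  [-0.005,-0.056,0,4,0,0,1],
  [-0.005,-0.056,0,4,0,0,1],
  [-0.005,-0.056,0,4,0,0,1],
  [0,0,0,0,0,0,1],
  [0,0,0,0,0,0,1],
  [0,0,0,0,0,0,1],
])

```text
time: 27.63
eef_pos: [0.621, -0.1063, 0.0839]
tool_rot: [[-0.103, 0.994, -0.034], [0.926, 0.108, 0.361], [0.362, 0.006, -0.932]]
wrist_force: [1.1, -0.2, 3.3]
gripper_width: 0.0252
gripper_force: 30.0
```

```bash
python3 st.py
```

```text
27.6333 [ 0.621  -0.1063  0.0839] roll -0.5596024579574345 g [ 0.6212 -0.1092  0.0913] F tool [ 0.8777  1.0741 -3.1886] M tool [-0.1769 -0.0104  0.0794] w 0.025238246715333878 29.976956248283386 [-0.4313  0.428   1.2646  0.3196  1.6379 -0.5499]
F horiz 1.0508890617269495 g horiz mm 603.5532806002709 F tie 0.8776915721084954
```

Loads are mild at about 221 degrees. I'll add about 28 more.

servo_tool([
  [-0.005,-0.056,0,4,0,0,1],
  [-0.005,-0.056,0,4,0,0,1],
  [-0.005,-0.056,0,4,0,0,1],
  [-0.005,-0.056,0,4,0,0,1],
  [-0.005,-0.056,0,4,0,0,1],
  [-0.005,-0.056,0,4,0,0,1],
  [-0.005,-0.056,0,4,0,0,1],
  [0,0,0,0,0,0,1],
  [0,0,0,0,0,0,1],
  [0,0,0,0,0,0,1],
])

```text
time: 28.47
eef_pos: [0.6156, -0.1071, 0.0842]
tool_rot: [[-0.102, 0.86, -0.501], [0.926, 0.266, 0.268], [0.364, -0.436, -0.823]]
wrist_force: [-3.6, 1.7, 2.9]
gripper_width: 0.0253
gripper_force: 30.0
```

```bash
python3 st.py
```

```text
28.4667 [ 0.6156 -0.1071  0.0842] roll 27.68348992859299 g [ 0.6196 -0.1093  0.0908] F tool [ 2.9914 -3.9233 -0.174 ] M tool [ 0.5454  0.1899 -0.0558] w 0.025331118163169998 30.012694001197815 [-0.317   0.7653  0.8296  0.1175  2.1404 -0.4872]
F horiz -3.36224717730781 g horiz mm 601.9365211753076 F tie 2.9913698881262683
```

servo_tool([
  [0,0.265,-0.14,0,0,0,1],
  [0,0,0,0,0,0,1],
  [0,0,0,0,0,0,1],
  [0,0,0,0,0,0,1],
])

```text
time: 28.8
eef_pos: [0.6164, -0.1072, 0.0846]
tool_rot: [[-0.1, 0.857, -0.505], [0.926, 0.266, 0.268], [0.364, -0.441, -0.82]]
wrist_force: [-9.6, -0.1, 4.5]
gripper_width: 0.025
gripper_force: 30.0
```

```bash
python3 st.py
```

```text
28.8 [ 0.6164 -0.1072  0.0846] roll 27.96308392129345 g [ 0.6204 -0.1094  0.0912] F tool [  2.4886 -10.2388   1.1112] M tool [ 1.4722  0.1821 -0.1084] w 0.02501110000016175 30.010342597961426 [-0.3164  0.7713  0.8207  0.1172  2.1483 -0.4847]
F horiz -9.531494231838874 g horiz mm 602.7403303013954 F tie 2.4886124539314167
```

servo_tool([
  [0,-0.265,0.14,0,0,0,1],
  [0,-0.265,0.14,0,0,0,1],
  [0,0,0,0,0,0,1],
  [0,0,0,0,0,0,1],
  [0,0,0,0,0,0,1],
])

```text
time: 29.22
eef_pos: [0.6161, -0.1073, 0.0845]
tool_rot: [[-0.106, 0.865, -0.49], [0.926, 0.265, 0.268], [0.361, -0.426, -0.829]]
wrist_force: [5.9, 0.9, 3.7]
gripper_width: 0.0252
gripper_force: 30.0
```

```bash
python3 st.py
```

```text
29.2167 [ 0.6161 -0.1073  0.0845] roll 27.0330596658817 g [ 0.62   -0.1094  0.0912] F tool [ 1.5391  3.7528 -5.7355] M tool [-0.9789  0.0968 -0.0308] w 0.02519269395988007 30.000809133052826 [-0.3182  0.7565  0.8387  0.1191  2.1283 -0.4893]
F horiz 5.9599294403299155 g horiz mm 602.331865957982 F tie 1.5391073603973409
```

The wiggle says taut here, but the slack reference was taken at roll 0. I'll regrip at roll 0 and repeat it for a like-for-like check.

servo_tool([
  [0,0.265,-0.14,0,0,0,1],
  [0,0,0,0,0,0,-0.1],
  [0,0,0,0,0,0,-0.1],
  [0,0,0,0,0,0,-0.1],
  [0,0,0,0,0,0,-0.1],
  [0,0,0,0,0,0,-0.1],
  [0,0.056,0,-4,0,0,-0.1],
  [0,0.07,0,-5,0,0,-0.1],
  [0,0.07,0,-5,0,0,-0.1],
  [0,0.07,0,-5,0,0,-0.1],
])

```text
time: 30.05
eef_pos: [0.6197, -0.1068, 0.0832]
tool_rot: [[-0.103, 0.977, -0.185], [0.927, 0.162, 0.339], [0.362, -0.137, -0.922]]
wrist_force: [-0.7, -0.3, -0.5]
gripper_width: 0.0519
gripper_force: 0.0
```

servo_tool([
  [0,0.07,0,-5,0,0,-0.1],
  [0,0.056,0,-4,0,0,-0.1],
  [0,0,0,0,0,0,-0.1],
  [0,0,0,0,0,0,-0.1],
  [0,0,0,0,0,0,-0.1],
])

```text
time: 30.47
eef_pos: [0.6207, -0.1065, 0.0831]
tool_rot: [[-0.103, 0.994, -0.036], [0.926, 0.109, 0.36], [0.362, 0.004, -0.932]]
wrist_force: [0.1, 0.3, 0.1]
gripper_width: 0.0518
gripper_force: 0.0
```

```bash
python3 st.py; python3 ax.py
```

```text
30.4667 [ 0.6207 -0.1065  0.0831] roll -0.4434259873216802 g [ 0.621  -0.1094  0.0906] F tool [ 0.3151  0.1057 -0.0038] M tool [-0.0972 -0.1676 -0.0617] w 0.05176339029716058 0.0 [-0.4312  0.4295  1.264   0.3184  1.6386 -0.5502]
F horiz 0.10859687294573002 g horiz mm 603.3154699488584 F tie 0.31514780927908354
30.4667 [ 0.6207 -0.1065  0.0831] [0.0727 0.3021 0.118 ] [-0.1544 -0.1305  0.0217] [-0.4312  0.4295  1.264   0.3184  1.6386 -0.5502]
tie axis in tool [ 1.0052 -0.0088 -0.0118]
-0.010 n=1717 y mid 0.0015 w 0.0257 ztop -0.0242
0.010 n=1926 y mid 0.0013 w 0.0256 ztop -0.0242
0.030 n=2107 y mid 0.0011 w 0.0258 ztop -0.0240
0.050 n=2413 y mid 0.0009 w 0.0273 ztop -0.0243
0.070 n=1678 y mid 0.0008 w 0.0271 ztop -0.0238
0.090 n=2043 y mid 0.0007 w 0.0240 ztop -0.0227
0.110 n=1729 y mid 0.0005 w 0.0139 ztop -0.0179
0.130 n=444 y mid 0.0005 w 0.0135 ztop -0.0177
```

servo_tool([
  [0,0.13,-0.25,0,0,0,-0.1],
  [0,0,0,0,0,0,1],
  [0,0,0,0,0,0,1],
  [0,0,0,0,0,0,1],
  [0,0,0,0,0,0,1],
  [0,0,0,0,0,0,1],
  [0,0,0,0,0,0,1],
  [0,0.3,0,0,0,0,1],
  [0,0,0,0,0,0,1],
  [0,0,0,0,0,0,1],
])

```text
time: 31.35
eef_pos: [0.6209, -0.1072, 0.0849]
tool_rot: [[-0.101, 0.994, -0.044], [0.926, 0.11, 0.361], [0.364, -0.005, -0.931]]
wrist_force: [-11.4, -3.1, 4.0]
gripper_width: 0.0252
gripper_force: 30.0
```

```bash
python3 st.py
```

```text
31.35 [ 0.6209 -0.1072  0.0849] roll 0.03542315059106593 g [ 0.6212 -0.1101  0.0923] F tool [ -0.2239 -11.6461  -4.3167] M tool [ 1.8757 -0.0278 -0.0769] w 0.02522086601897351 30.001537799835205 [-0.4306  0.4351  1.2529  0.3158  1.6516 -0.5462]
F horiz -11.64502345000136 g horiz mm 603.4363180165544 F tie -0.22393201145300834
```

servo_tool([
  [0,-0.3,0,0,0,0,1],
  [0,-0.3,0,0,0,0,1],
  [0,0,0,0,0,0,1],
  [0,0,0,0,0,0,1],
  [0,0,0,0,0,0,1],
])

```text
time: 31.77
eef_pos: [0.6206, -0.1073, 0.085]
tool_rot: [[-0.104, 0.994, -0.031], [0.926, 0.108, 0.361], [0.362, 0.009, -0.932]]
wrist_force: [5.2, 0.8, -4.6]
gripper_width: 0.0252
gripper_force: 30.0
```

```bash
python3 st.py
```

```text
31.7667 [ 0.6206 -0.1073  0.085 ] roll -0.733209941040391 g [ 0.6208 -0.1102  0.0925] F tool [-1.4765  5.2214  4.3661] M tool [-1.0644 -0.2708 -0.0218] w 0.025182455562490057 29.992024898529053 [-0.4336  0.425   1.2663  0.3204  1.6371 -0.5519]
F horiz 5.2635921275929265 g horiz mm 603.016152833775 F tie -1.476481787433777
```

Definitely taut: 17 N over 0.4 mm, against 7.7 N over 4.3 mm when slack. Total wound is about 249 degrees, so roughly 70 to 97 past the slack. I'll let go and withdraw.

servo_tool([
  [0,0.18,0,0,0,0,1],
  [0,0,0,0,0,0,-0.1],
  [0,0,0,0,0,0,-0.1],
  [0,0,0,0,0,0,-0.1],
  [0,0,0,0,0,0,-0.1],
  [0,0,0,0,0,0,-0.1],
  [0,0,0,0,0,0,-0.1],
  [0,0,-1,0,0,0,-0.1],
  [0,0,-2,0,0,0,-0.1],
  [0,0,-2,0,0,0,-0.1],
])

```text
time: 32.6
eef_pos: [0.6217, -0.1254, 0.1321]
tool_rot: [[-0.103, 0.994, -0.037], [0.926, 0.109, 0.361], [0.363, 0.003, -0.932]]
wrist_force: [-0.2, -0.1, 0.5]
gripper_width: 0.0518
gripper_force: 0.0
```

servo_tool([
  [0,0,-2,0,0,0,-0.1],
  [0,0,-2,0,0,0,-0.1],
  [0,0,-2,0,0,0,-0.1],
  [0,0,0,0,0,0,-0.1],
  [0,0,0,0,0,0,-0.1],
  [0,0,0,0,0,0,-0.1],
])

```text
time: 33.1
eef_pos: [0.624, -0.1468, 0.1869]
tool_rot: [[-0.102, 0.994, -0.036], [0.926, 0.109, 0.361], [0.363, 0.003, -0.932]]
wrist_force: [-0.1, 0.1, -0.6]
gripper_width: 0.0514
gripper_force: 0.0
```

```bash
python3 - <<'E'
from h import *
s=get_state();print(s['eef_pos'],s['wrist_force'])
ims=[]
for n,(u0,u1,v0,v1) in dict(scene=(90,370,100,380),top=(200,480,110,390)).items():
    im,d=grab_frame(n);ims.append(cv2.resize(im[v0:v1,u0:u1],(400,400),interpolation=cv2.INTER_CUBIC))
save('c9.png',np.hstack(ims))
E
```

```text
[ 0.62404974 -0.14678659  0.18687282] [-0.12005345  0.14575087 -0.58167558]
```

View pics/c9.png

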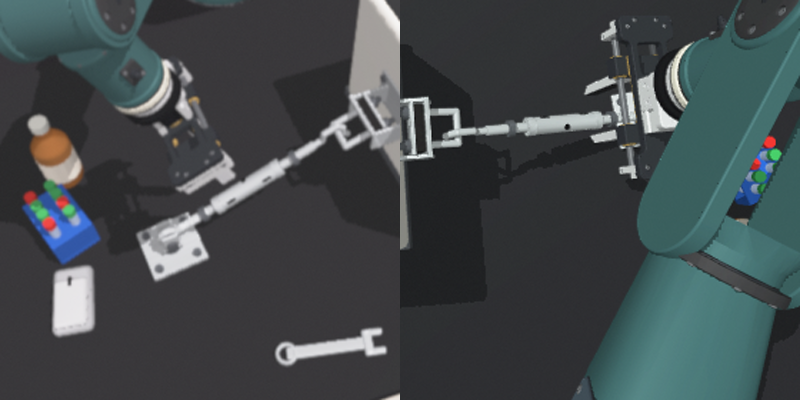

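The tie runs straight from the anchor (175,235) to the bar (345,130) in the scene half. The gripper is clear of it, and the bottle, rack and mouse look unmoved. I'm handing in.

```bash
python3 -c "from station import *; print(close_job())"
```

```text
the job is handed in; nothing more can be done
None
```

The turnbuckle is hooked on the U-bolt bar, wound about 249° in all (roughly 70–97° past the end of the slack) and released; the bottle, mouse and rack look unmoved, and the job is handed in, though I had no direct reading of the pull and the hand-in gave no verdict.

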